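Fit and lock a battery housing's access cover

TASK

Take the access cover from its wooden cradle and lay it flat in the raised rim round the opening on top of the battery housing. Then push its sprung stud right in and turn it a quarter turn clockwise until it locks, and let go so that it stays locked. Do it by feel: the plastic receptacle underneath breaks if it is forced (keep below 30 N), and leave the bin, jar and screwdriver alone.

Things in the scene. Friction and masses are not known exactly. Their poses are not given: they have to be found in the camera images.
- housing: Battery housing: aluminium box fixed to the bench, 180 x 220 x 80 mm (its x, y, z), origin under its centre, z up. Its top has an opening with a raised rim round it. A grey plastic receptacle lies under the opening; how deep it lies differs between housings by 9 mm and cannot be measured: it must be felt.
- seat (a point): Centre of the opening, on the housing's top where the cover's underside rests, 80 mm above the bench; z up. Inside the rim: 134 mm along x, 94 along y; 6 mm high, top edges rounded; 2 mm of play each side of the cover. The receptacle, on this axis, lets the stud's cross-pin down only when the pin lies along this x axis, within 0.35 rad, either way round.
- cradle: Wooden cradle fixed to the bench that holds the cover at the start: base 120 x 100 mm, two rails 40 mm high, 16 mm wide, 72 mm apart between centres; origin under its centre.
- cover: Loose flat aluminium access cover, 130 x 90 x 4 mm (its x, y, z), about 220 g with its stud; origin at the centre of its underside, z up. A half turn makes no difference. It starts flat on the cradle, underside 40 mm above the bench. The stud stands in its middle and is captive: the cover can be carried by the stud's bar.
- stud_grip (a point): Where to grip the stud: on its axis, 51 mm above the cover's underside with the stud out; moves with it. The handle is an upright black bar 36 mm long (this x axis), 12 thick (y), 24 high, from 34 to 58 mm above the cover's underside, on a collar 24 mm across, 4 mm thick, 26 mm clear of the cover's top.
- stud_pin (a point): Underside of the steel cross-pin at the foot of the stud's shaft, on its axis, 8 mm below the cover's underside with the stud out. The pin is 24 mm long, 4 mm wide and 4 mm high, along this x axis, parallel to the bar.
- stud (a joint): How far the stud is pushed in, m: 0 out, grows downwards. Its spring: 2 N at 0 plus 0.4 N per mm. The pin turns only within 2 mm of the receptacle's floor, met at 13.5 to 22.5 mm and felt as a sudden rise over the spring's 7 to 11 N. Turned and let go, it is lifted 4.5 mm off the floor into a notch and stays 9 to 18 mm in; not locked, it springs back to 0.
- stud_turn (a joint): Angle of the stud relative to the cover, rad: 0 with bar and pin along the cover's x axis, grows clockwise seen from above; starts within 0.2 of 0 and stays where it is left (friction 0.04 N m). Locked in its notch it stands between 1.4 and 1.8; aim for 1.57. A hard stop just past that, at about 1.8, ends the turn; it need not be reached.
- bin: Bystander: loose open blue bin 150 x 100 x 70 mm, origin under its centre.
- jar: Bystander: loose closed jar 70 mm across, 100 mm tall, origin under its centre.
- driver: Bystander: loose screwdriver lying on the bench.
Not all that is in view belongs to the job. Leave any turquoise look-alike of the cover alone.

How it is judged:
By the outcome, as a careful person would: the job done as asked, in the order asked, and still so for the second after the job is handed in, with the robot touching nothing.
It also fails if it takes over 70 s, if anything falls off the work surface, if the arm or the gripper's body presses on something with over 40 N, if the wrist force passes 120 N, or if a joint passes its speed limit or range.

ROBOT

A 6-joint arm with a two-finger parallel gripper is mounted at the origin on the work surface. World frame = base frame: x ahead of the robot, y to its left, z up, the work surface at z = 0. Lengths are in m, angles in rad, forces in N, time in s.
With the tool pointing down it reaches from about 0.25 to 0.775 m from the base axis. Payload 4 kg.
Tool frame: the origin (TCP) lies at the centre of the arm's flange, where the gripper is bolted on; the fingertips stand 199 mm ahead of it and the grasp point (between the pads) lies 180 mm ahead of it; z points along the fingers, y is the line along which they close (so a half turn about z gives the same grasp; the last joint's range is limited). The gripper opens to 94 mm and grips with 3 to 60 N. Pads are 16 mm wide; open, the fingers measure 119 mm over their backs; the gripper's body (75 mm by 177 mm) begins 78 mm behind the grasp point.
Start: joints at [1.016, 0.087, 1.371, -0, 1.684, -0.103], TCP at [0.24, 0.495, 0.405] pointing down, gripper open.
Joint ranges: [-3.1, 3.1], [-0.76, 2.03], [0.27, 2.55], [-1.08, 4.22], [0.17, 2.65], [-2.57, 2.57]. Speed limits (rad/s): [2.79, 2.79, 3.14, 3.14, 3.14, 3.14].

INTERFACE

Orientations are given as [roll, pitch, yaw] about the fixed x, y, z axes, in that order (R = Rz(yaw) Ry(pitch) Rx(roll)).
In Python, from bench import robot, eyes, models gives the robot as it stands.
- The arm moves only by the tool step_arm, never from a script. Its argument "commands" is a list that holds one entry, the list of rows, each a list of 7 numbers: the shift along the tool's x, y, z in mm, then the turn, a rotation vector about the tool's x, y, z in rad, then the finger opening in mm, from 0 to 94. In form: [[[tx, ty, tz, wx, wy, wz, gripper], ...]]. A call has 1 to 20 rows; each row shifts and turns the commanded pose from where the row before left it, along the tool's axes as they then stand; what a row does not reach is not made up. A row lasts 1/8 s, in which the tool goes at most 62.5 mm and 10.7 degrees, less where a joint would pass 70% of its speed; a pose out of reach is approached as far as the arm can. A call is refused whole if a number of a shift passes 62.5 or a number of a turn 0.188, either way. A call with a gripper value outside its range is refused whole. The fingers move at their own pace and stop on an object; the grip force is fixed at half the most. Time passes only in rows, so rows that do not move let the fingers close. It gives the time, the measured TCP pose, the force, the opening and the grip force at its end, in the units of the state.
- robot.get_obs(): the state, without advancing time (a new reading comes with each control period).
- eyes.snapshot(name): name is "scene" or "top"; returns a dict with "color" (384x512x3 uint8, red, green, blue), "camera_matrix" (3x3 intrinsics, pixels), "D" ([k1, k2, p1, p2, k3] as OpenCV has them; the pictures are not rectified), "eye" and "rotation" of the camera in the world. Camera axes: x right, y up, looking along -z (the intrinsics and any distortion apply to the point x, -y, -z); pixel columns grow to the right and rows downward; lengths in m; the calibration is good to about 2 mm. A picture is of the moment at which its call begins. There is no depth.
- robot.close_job(): hands the job in; it is judged then, once.
Trained networks look in a picture, given as the dict that the camera call returned (one of the last four; its "shot" number tells which), for a name from the list of things; names that differ only in an ending like _2 or _b are one class to them, and where a whole thing is asked for, a point or a joint stands for the part that bears it (a point fixed in the world has none). Each returns a list of dicts, best first, with "confidence" (0 to 1); they miss things now and then, are a little off and sometimes report something else, mostly with a low value. They report only what shows in the picture. A call takes as long as a camera call. They do not tell look-alikes from the thing itself.
- models.masks_of(picture, query): "mask" (384x512 bool, what is visible of it) and "xy" ([column, row] in pixels, amid what is visible of it).
- models.tip_of(picture, query): "xy" ([column, row] in pixels: a listed point, or the origin of a listed thing).
The state is a dict: "time": time; "joint_positions": joint angles; "qvel": joint speeds; "joint_torque": joint torques, N m; "tool_pos": TCP position; "ee_rot": TCP orientation; "wrist_force": force on the tool from outside, world axes, zero at the start; "wrist_torque": the same for the moment, N m; "width": finger opening in m; "finger_force": force on a finger pad.
Only numpy, scipy, OpenCV 4.12 (cv2) and the standard library are available. Lean on these libraries where they do the work, as an engineer would, in place of code of your own. Each camera call takes 0.05 s, during which the arm holds its last target. There are 200 camera calls.

## Working session

There is one attempt and no reset: what is moved stays moved. The work goes in short steps, Python scripts to look and compute and a tool call to move; the robot and the scene stay as the last step left them, time stands still between calls to the robot, and variables do not carry over. Pictures are saved under pics/ and viewed, at most 10 in all, crops included, and the job is handed in when it is done.

Besides the shell and the picture viewer there is one more tool, called by a JSON object that holds its "name" and its "arguments". step_arm: Moves the arm, as the interface text tells. Its arguments: {"type":"object","properties":{"commands":{"type":"array"}},"required":["commands"]}

```bash
mkdir -p pics
cat > h.py <<'E'
import numpy as np, cv2
from bench import robot, eyes, models
def px_of(s,P):
    R=np.array(s["rotation"]);c=(np.atleast_2d(P)-np.array(s["eye"]))@R
    c=c*[1,-1,-1]
    return cv2.projectPoints(c,np.zeros(3),np.zeros(3),np.array(s["camera_matrix"],float),np.array(s["D"],float))[0][:,0]
def ray(s,xy):
    u=cv2.undistortPoints(np.array([[xy]],float),np.array(s["camera_matrix"],float),np.array(s["D"],float))[0,0]
    return np.array(s["rotation"])@np.array([u[0],-u[1],-1])
def onz(s,xy,z):
    d=ray(s,xy);e=np.array(s["eye"]);return e+d*(z-e[2])/d[2]
def tri(ss,xys):
    A=np.zeros((3,3));b=np.zeros(3)
    for s,p in zip(ss,xys):
        d=ray(s,p);d/=np.linalg.norm(d);M=np.eye(3)-np.outer(d,d);A+=M;b+=M@np.array(s["eye"])
    return np.linalg.solve(A,b)
E
python3 - <<'E'
from h import *
o=robot.get_obs();print(o["tool_pos"],o["ee_rot"],o["wrist_force"],o["width"])
S=[eyes.snapshot(n) for n in("scene","top")]
for s,n in zip(S,("scene","top")):
    cv2.imwrite(f"pics/{n}0.png",s["color"][:,:,::-1]); print(n,np.round(s["eye"],3))
    for q in("seat","cradle","cover","stud_grip","stud_pin","housing","bin","jar","driver"):
        print(q,[(np.round(d["xy"],1).tolist(),round(d["confidence"],2)) for d in models.tip_of(s,q)[:3]])
E
```

```text
[0.24006558 0.49471842 0.4035194 ] [-3.13941970e+00 -2.03626803e-04  2.68981937e+00] [ 0.36434883  0.53828292 -0.2560778 ] 0.09388524353553408
scene [ 1.044 -0.887  1.286]
seat [([260.8, 157.1], 0.79)]
cradle [([221.8, 244.5], 0.77)]
cover [([238.1, 300.6], 0.92), ([225.4, 230.5], 0.75), ([188.8, 215.4], 0.67)]
stud_grip [([185.5, 203.9], 0.55), ([227.2, 232.2], 0.54), ([234.3, 291.8], 0.47)]
stud_pin [([188.4, 214.3], 0.56), ([226.7, 239.4], 0.46)]
housing [([259.8, 174.5], 0.92)]
bin [([294.5, 115.8], 0.56)]
jar [([169.1, 303.7], 0.72)]
driver [([297.5, 244.1], 0.67)]
top [0.414 0.007 1.338]
seat [([206.4, 208.2], 0.81)]
cradle [([313.4, 197.2], 0.64)]
cover [([295.9, 252.6], 0.97), ([357.1, 156.1], 0.8), ([315.5, 192.5], 0.62)]
stud_grip [([358.8, 152.9], 0.64), ([301.9, 249.3], 0.63), ([313.8, 187.0], 0.54)]
stud_pin []
housing [([210.6, 214.2], 0.59)]
bin [([98.6, 228.8], 0.89)]
jar [([393.1, 207.2], 0.96)]
driver [([277.1, 131.5], 0.71)]
```

View pics/scene0.png

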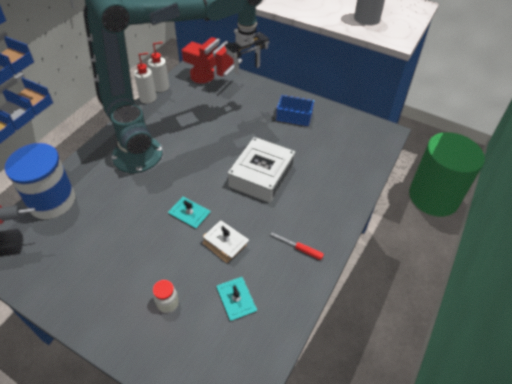

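View pics/top0.png

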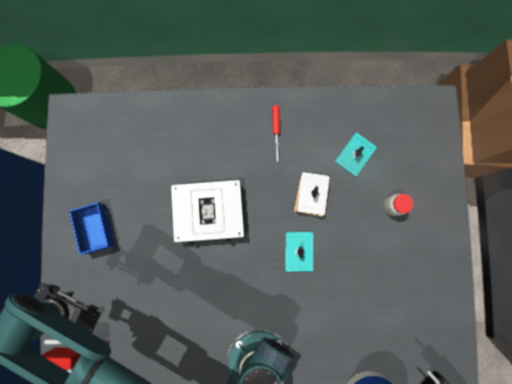

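The scene shows the real cover on its cradle at about (226,238) in scene and (313,193) in top. The housing is at (262,165) and (208,211). The two turquoise look-alikes are off to the sides.

Run:
```python
from h import *
s=eyes.snapshot("scene");t=eyes.snapshot("top")
def g(p,q,near):
    L=models.tip_of(p,q); L=[d["xy"] for d in L]; return min(L,key=lambda a:np.hypot(*(np.array(a)-near)))
for q,a,b in(("seat",(261,157),(206,208)),("cradle",(222,244),(313,197)),("cover",(226,231),(315,192)),("stud_grip",(227,232),(314,187)),("housing",(260,174),(210,214))):
    x,y=g(s,q,a),g(t,q,b);P=tri([s,t],[x,y]);print(q,np.round(P,4),np.round(px_of(s,P)-x,1),np.round(px_of(t,P)-y,1))
def crop(im,c,w,h,k): 
    x,y=c[0]-w//2,c[1]-h//2; return cv2.resize(im[y:y+h,x:x+w,::-1],None,fx=k,fy=k,interpolation=cv2.INTER_CUBIC)
A=np.vstack([np.hstack([crop(t["color"],(313,193),50,50,6),crop(t["color"],(208,211),80,75,4)[:300]]),
 np.hstack([crop(s["color"],(226,240),50,50,6),crop(s["color"],(262,168),80,75,4)])])
cv2.imwrite("pics/crop.png",A)
```

```text
seat [ 0.7291 -0.4401  1.3123] [[-351.6  383.9]] [[-274.8  301.3]]
cradle [ 0.7291 -0.4401  1.3123] [[-313.6  300.8]] [[-377.3  312.1]]
cover [ 0.7291 -0.4401  1.3123] [[-315.3  308. ]] [[-382.1  317.9]]
stud_grip [ 0.7291 -0.4401  1.3123] [[-318.3  314.1]] [[-384.4  322.3]]
housing [ 0.7291 -0.4401  1.3123] [[-351.5  368.2]] [[-277.2  300.2]]
```

View pics/crop.png

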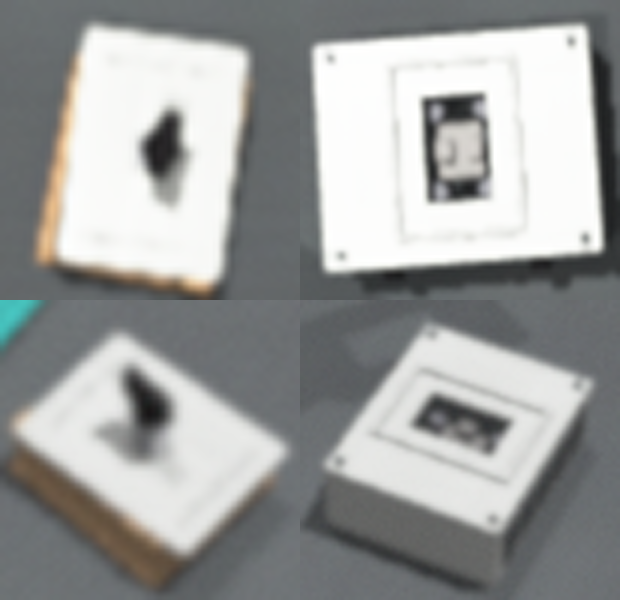

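The crops show the cover's white rectangle on the cradle with its bar, and the housing with its rim lines and four corner screws. The triangulation failed because rotation is an rpy vector, so I'll fix that first and then refine the measurements.

```bash
python3 - <<'E'
s=open('h.py').read()
s=s.replace('def px_of','from scipy.spatial.transform import Rotation as Ro\ndef rot(s):\n    r=np.array(s["rotation"],float);return Ro.from_euler("xyz",r).as_matrix() if r.shape==(3,) else Ro.from_quat(r).as_matrix() if r.shape==(4,) else r\ndef px_of',1)
s=s.replace('R=np.array(s["rotation"])','R=rot(s)').replace('np.array(s["rotation"])@','rot(s)@')
open('h.py','w').write(s)
E
python3 - <<'E'
from h import *
s=eyes.snapshot("scene");t=eyes.snapshot("top");print(s["rotation"],t["rotation"])
def g(p,q,near):
    L=models.tip_of(p,q); L=[d["xy"] for d in L]; return min(L,key=lambda a:np.hypot(*(np.array(a)-near)))
for q,a,b in(("seat",(261,157),(206,208)),("cradle",(222,244),(313,197)),("cover",(226,231),(315,192)),("stud_grip",(227,232),(314,187)),("housing",(260,174),(210,214))):
    x,y=g(s,q,a),g(t,q,b);P=tri([s,t],[x,y]);print(q,np.round(P,4),np.round(px_of(s,P)-x,1),np.round(px_of(t,P)-y,1))
# white top rectangles at subpixel: upsample, threshold, minAreaRect, unproject corners
k=8
for n,p,cs in(("top",t,((313,193,50,50,.044),(208,211,90,80,.08))),("scene",s,((226,240,56,56,.044),(262,162,80,70,.08)))):
    for cx,cy,w,h,z in cs:
        x0,y0=cx-w//2,cy-h//2
        im=p["color"][y0:y0+h,x0:x0+w].astype(np.float32)
        v=cv2.resize(im.min(2),None,fx=k,fy=k,interpolation=cv2.INTER_CUBIC)
        m=cv2.morphologyEx((v>165).astype(np.uint8),cv2.MORPH_CLOSE,np.ones((9,9)))
        C=max(cv2.findContours(m,cv2.RETR_EXTERNAL,cv2.CHAIN_APPROX_NONE)[0],key=cv2.contourArea)[:,0]
        W=np.array([onz(p,(q+.5)/k-.5+[x0,y0],z)[:2] for q in C])
        c,sz,a=cv2.minAreaRect((W*1000).astype(np.float32)); print(n,z,np.round(c,1),np.round(sz,1),round(a,2), 'hullc',np.round(W.mean(0)*1000,1))
E
```

```text
[ 0.69413967 -0.01817348  0.50925233] [ 1.23708715e-01 -1.39535759e-03 -1.59548284e+00]
seat [0.5022 0.1499 0.1048] [[ 1.5 -0.2]] [[1.1 1.5]]
cradle [ 0.5476 -0.1923 -0.0084] [[-0.7  0. ]] [[-0.4 -0.6]]
cover [ 0.5614 -0.2008  0.0563] [[ 0.4 -0. ]] [[0.3 0.3]]
stud_grip [ 0.5563 -0.2037  0.0999] [[-2.2  0.1]] [[-1.4 -1.8]]
housing [ 0.5041  0.161  -0.0102] [[ 2.1 -0.3]] [[1.5 2. ]]
top 0.044 [ 556.  -192.6] [ 96.4 136. ] 80.25 hullc [ 556.  -193.2]
top 0.08 [504.4 157.8] [186.4 225.8] 2.89 hullc [504.  157.7]
scene 0.044 [ 556.  -194.1] [ 93.9 134.1] 80.18 hullc [ 557.2 -194.5]
scene 0.08 [503.8 156.2] [184.7 224.8] 2.96 hullc [505.5 153. ]
```

```bash
cat >> h.py <<'E'
def bar_fit(views,x0,zlo,zhi,thr=60,L=.036,T=.012):
    "fit (x,y,yaw) of black bar from dark masks"
    from scipy.optimize import differential_evolution as DE
    D=[]
    for p in views:
        c=px_of(p,[x0[0],x0[1],(zlo+zhi)/2])[0].astype(int);w=20;o=c-w
        im=p["color"][o[1]:o[1]+2*w,o[0]:o[0]+2*w].min(2).astype(np.float32)
        D.append((p,o,cv2.resize(im,None,fx=8,fy=8,interpolation=cv2.INTER_CUBIC)<thr))
    def cost(v,full=False):
        ca,sa=np.cos(v[2]),np.sin(v[2]);r=0
        P=[[v[0]+ca*a*L/2-sa*b*T/2,v[1]+sa*a*L/2+ca*b*T/2,z] for a in(-1,1) for b in(-1,1) for z in(zlo,zhi)]
        for p,o,m in D:
            q=(px_of(p,P)-o+.5)*8-.5
            k=np.zeros(m.shape,np.uint8);cv2.fillConvexPoly(k,cv2.convexHull(q.astype(np.int32)),1)
            r+=1-(m&(k>0)).sum()/max(1,(m|(k>0)).sum())
        return r
    B=[(x0[0]-.012,x0[0]+.012),(x0[1]-.012,x0[1]+.012),(x0[2]-.4,x0[2]+.4)]
    r=DE(cost,B,seed=1,maxiter=60,popsize=15);return r.x,r.fun
E
python3 - <<'E'
from h import *
s=eyes.snapshot("scene");t=eyes.snapshot("top")
for thr in(60,80,100):
    for V in([s,t],[t],[s]): print(thr,len(V),*bar_fit(V,(.556,-.193,-.17),.074,.098,thr))
o=robot.get_obs();print(o["tool_pos"],o["ee_rot"])
E
```

```text
60 2 [ 0.55187193 -0.19156204 -0.56391986] 1.1673232439761523
60 1 [ 0.554508   -0.19330597 -0.56819817] 0.511737089201878
60 1 [ 0.55288705 -0.19571922 -0.54764809] 0.6457410142786805
80 2 [ 0.55156457 -0.19253109 -0.49615623] 1.2271951563160317
80 1 [ 0.55404009 -0.19295736 -0.29261832] 0.42402159244264503
80 1 [ 0.55834261 -0.19948723 -0.54774824] 0.7851197204809373
100 2 [ 0.55202142 -0.19351546 -0.44470171] 1.6271668544797704
100 1 [ 0.55716239 -0.19343425 -0.15796127] 0.8077709611451943
100 1 [ 0.55864633 -0.20029541 -0.54628149] 0.789591673338671
[0.24013657 0.49481845 0.40467815] [ 3.14153524e+00 -5.75685402e-06  2.68979590e+00]
```

{"name": "step_arm", "arguments": {"commands": [[[0, 0, 0, 0, 0, -0.15, 94], [-36.1, -40.2, 2, 0, 0, 0, 94], [-36.1, -40.2, 2, 0, 0, 0, 94], [-36.1, -40.2, 2, 0, 0, 0, 94], [-36.1, -40.2, 2, 0, 0, 0, 94], [-36.1, -40.2, 2, 0, 0, 0, 94], [-36.1, -40.2, 2, 0, 0, 0, 94], [-36.1, -40.2, 2, 0, 0, 0, 94], [-36.1, -40.2, 2, 0, 0, 0, 94], [-36.1, -40.2, 2, 0, 0, 0, 94], [-36.1, -40.2, 2, 0, 0, 0, 94], [-36.1, -40.2, 2, 0, 0, 0, 94], [-36.1, -40.2, 2, 0, 0, 0, 94], [-36.1, -40.2, 2, 0, 0, 0, 94], [-36.1, -40.2, 2, 0, 0, 0, 94], [0, 0, 0, 0, 0, 0, 94]]]}}

```text
time: 4.3
tool_pos: [0.5561, -0.196, 0.3749]
ee_rot: [-3.141, -0.002, 2.835]
wrist_force: [-0.2, 1.0, 0.4]
width: 0.0939
finger_force: 0.0
```

{"name": "step_arm", "arguments": {"commands": [[[1, 3, 25, 0, 0, 0, 94], [0, 0, 25, 0, 0, 0, 94], [0, 0, 20, 0, 0, 0, 94], [0, 0, 10, 0, 0, 0, 94], [0, 0, 0, 0, 0, 0, 94]]]}}

```text
time: 4.92
tool_pos: [0.5551, -0.1889, 0.2963]
ee_rot: [3.141, -0.001, 2.841]
wrist_force: [0.4, 0.0, -0.5]
width: 0.094
finger_force: 0.0
```

Run:
```python
from h import *
s=eyes.snapshot("scene");t=eyes.snapshot("top")
o=robot.get_obs();print(o["tool_pos"],o["ee_rot"][2])
def crop(im,c,w,h,k): 
    x,y=c[0]-w//2,c[1]-h//2; return cv2.resize(im[y:y+h,x:x+w,::-1],None,fx=k,fy=k,interpolation=cv2.INTER_CUBIC)
cv2.imwrite("pics/a.png",np.hstack([crop(t["color"],(320,185),60,70,6),crop(s["color"],(226,220),60,70,6)]))
```

```text
[ 0.55552209 -0.18932808  0.297795  ] 2.8401993533266996
```

View pics/a.png

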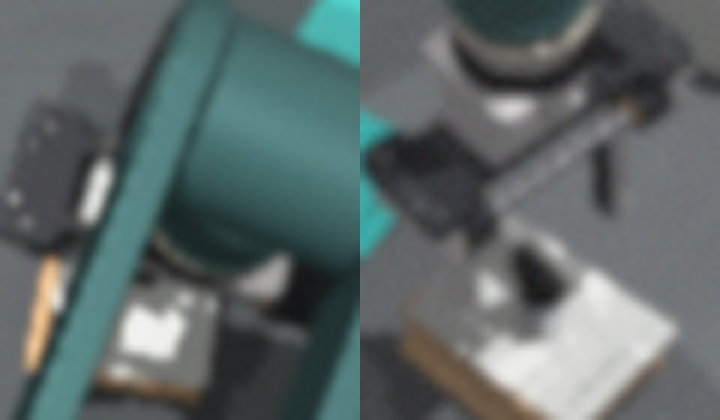

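The top view is mostly hidden by the arm. The scene half shows the black bar at about (535,275) in the crop, between the open fingers. I'll correct 4 mm in y, go down and grip.

{"name": "step_arm", "arguments": {"commands": [[[-1, -4, 11, 0, 0, 0, 94], [0, 0, 11, 0, 0, 0, 94], [0, 0, 0, 0, 0, 0, 94], [0, 0, 0, 0, 0, 0, 60], [0, 0, 0, 0, 0, 0, 30], [0, 0, 0, 0, 0, 0, 5], [0, 0, 0, 0, 0, 0, 5], [0, 0, 0, 0, 0, 0, 5], [0, 0, 0, 0, 0, 0, 5]]]}}

```text
time: 6.15
tool_pos: [0.5551, -0.1937, 0.2747]
ee_rot: [3.142, 0.0, 2.84]
wrist_force: [0.0, 0.5, -0.3]
width: 0.0373
finger_force: 0.0
```

{"name": "step_arm", "arguments": {"commands": [[[0, 0, 0, 0, 0, 0, 5], [0, 0, 0, 0, 0, 0, 5], [0, 0, 0, 0, 0, 0, 5], [0, 0, 0, 0, 0, 0, 5], [0, 0, 0, 0, 0, 0, 5]]]}}

```text
time: 6.78
tool_pos: [0.5551, -0.1936, 0.2747]
ee_rot: [3.141, 0.0, 2.84]
wrist_force: [0.1, 0.1, -0.2]
width: 0.0118
finger_force: 30.0
```

{"name": "step_arm", "arguments": {"commands": [[[0, 0, -10, 0, 0, 0, 5], [0, 0, -25, 0, 0, 0, 5], [0, 0, -35, 0, 0, 0, 5], [0, 0, -25, 0, 0, 0, 5], [0, 0, 0, 0, 0, 0, 5], [0, 0, 0, 0, 0, 0, 5]]]}}

```text
time: 7.52
tool_pos: [0.5549, -0.1937, 0.3684]
ee_rot: [3.141, -0.002, 2.84]
wrist_force: [-0.9, 1.3, -2.2]
width: 0.0118
finger_force: 30.0
```

```bash
cat >> h.py <<'E'
def crop(im,c,w,h,k): 
    x,y=int(c[0])-w//2,int(c[1])-h//2; return cv2.resize(im[y:y+h,x:x+w,::-1],None,fx=k,fy=k,interpolation=cv2.INTER_CUBIC)
E
python3 - <<'E'
from h import *
s=eyes.snapshot("scene");t=eyes.snapshot("top")
o=robot.get_obs();p=np.array(o["tool_pos"]);print(p,o["ee_rot"],o["wrist_force"],o["width"])
q=p+[0,0,-.235]
a,b=px_of(t,q)[0],px_of(s,q)[0];print(a,b)
cv2.imwrite("pics/b.png",np.hstack([crop(t["color"],a,60,64,6),crop(s["color"],b,72,64,6)]))
E
```

```text
[ 0.5548058  -0.19364607  0.36755215] [ 3.14105905 -0.00362014  2.8397476 ] [-0.24147522 -0.92232976 -2.04119522] 0.011743294173162042
[317.18324272 190.28997089] [224.24632776 222.19495932]
```

View pics/b.png

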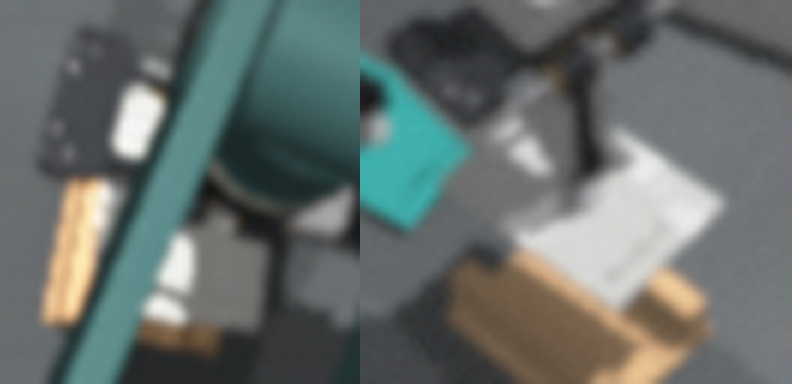

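The cover hangs level in the gripper. In the scene half its visible corners are at about (612,300), (722,205) and (615,130) in the crop.

Run:
```python
from h import *
s=eyes.snapshot("scene")
k=6;Q=[((x-360+.5)/k-.5+188,(y+.5)/k-.5+190) for x,y in((515,238),(612,300),(722,205),(615,130))]
W=np.array([onz(s,q,.1355)[:2] for q in Q])*1000;print(W.round(1))
for i in(0,1,2): d=W[i+1]-W[i];print(np.hypot(*d),np.degrees(np.arctan2(d[1],d[0])))
print((W[1]+W[2])/2)
# sub-pixel edge lines: near edge (B-A) and right edge (C-B), by gradient along the normal
g=s["color"].min(2).astype(np.float32)
for a,b in((0,1),(1,2),(2,3)):
    pts=[]
    A,B=np.array(Q[a]),np.array(Q[b]);n=np.array([-(B-A)[1],(B-A)[0]])/np.hypot(*(B-A))
    for f in np.linspace(.15,.85,25):
        c=A+f*(B-A);u=np.arange(-3,3.01,.1);L=(c+u[:,None]*n).astype(np.float32)
        v=cv2.remap(g,L[None,:,0],L[None,:,1],cv2.INTER_LINEAR)[0];dv=np.abs(np.gradient(cv2.GaussianBlur(v[None],(0,0),4)[0]))
        pts.append(onz(s,c+n*u[dv.argmax()],.1355)[:2]*1000)
    vx,vy,x,y=cv2.fitLine(np.array(pts,np.float32),cv2.DIST_HUBER,0,.01,.01).ravel();print(np.degrees(np.arctan2(vy,vx)),x,y)
```

```text
[[ 540.8 -236.7]
 [ 606.7 -244.8]
 [ 626.  -162.3]
 [ 549.  -147.5]]
66.43251347602309 -6.97937676325218
84.72277115667957 76.84544642740123
78.4257580840584 169.1181017642145
[ 616.3588292  -203.53996518]
-10.339506 570.74866 -243.2819
80.30239 621.2901 -197.19919
-11.739174 584.6257 -152.1509
```

{"name": "step_arm", "arguments": {"commands": [[[0, 0, 0, 0, 0, -0.113, 5], [0, 0, 0, 0, 0, -0.113, 5], [4, 18, 0, 0, 0, 0, 5], [8, 36, 0, 0, 0, 0, 5], [9, 40, 0, 0, 0, 0, 5], [9, 40, 0, 0, 0, 0, 5], [9, 40, 0, 0, 0, 0, 5], [9, 40, 0, 0, 0, 0, 5], [9, 40, 0, 0, 0, 0, 5], [9, 40, 0, 0, 0, 0, 5], [8, 33, 0, 0, 0, 0, 5], [4, 18, 0, 0, 0, 0, 5], [0, 0, 0, 0, 0, 0, 5], [0, 0, 0, 0, 0, 0, 5], [0, 0, 0, 0, 0, 0, 5]]]}}

```text
time: 9.55
tool_pos: [0.5037, 0.1552, 0.3696]
ee_rot: [-3.141, -0.0, 3.064]
wrist_force: [-0.8, -0.7, -1.7]
width: 0.0119
finger_force: 30.0
```

Run:
```python
from h import *
s=eyes.snapshot("scene");t=eyes.snapshot("top")
o=robot.get_obs();p=np.array(o["tool_pos"]);print(p,o["ee_rot"],o["wrist_force"],o["width"])
q=p+[0,0,-.235]
a,b=px_of(t,q)[0],px_of(s,q)[0];print(a,b)
cv2.imwrite("pics/c.png",np.hstack([crop(t["color"],a,60,80,6),crop(s["color"],b,72,80,6)]))
```

```text
[0.5037004  0.15528024 0.36967222] [-3.14149439e+00  2.83318120e-05  3.06400631e+00] [-0.14551499  0.12597134 -1.46710982] 0.011688091870303096
[205.16299462 209.38800555] [262.06462386 151.21107321]
```

View pics/c.png

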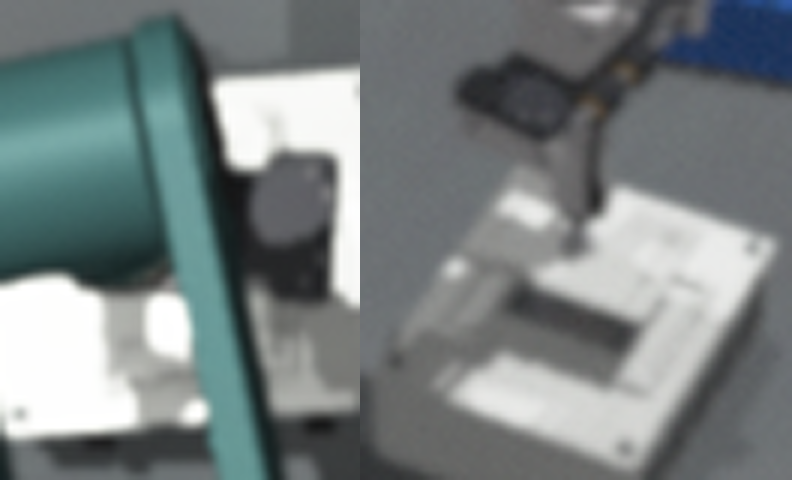

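The top half is mostly arm. The scene half shows the cover hovering over the housing with its shadow beside the opening. I'll descend to just above the rim, then feel for it.

{"name": "step_arm", "arguments": {"commands": [[[0.5, 1.5, 10, 0, 0, 0, 5], [0, 0, 18, 0, 0, 0, 5], [0, 0, 12, 0, 0, 0, 5], [0, 0, 5, 0, 0, 0, 5], [0, 0, 0, 0, 0, 0, 5], [0, 0, 0, 0, 0, 0, 5]]]}}

```text
time: 10.4
tool_pos: [0.5033, 0.1578, 0.3253]
ee_rot: [3.141, 0.001, 3.066]
wrist_force: [0.2, -0.1, -1.5]
width: 0.0117
finger_force: 30.0
```

{"name": "step_arm", "arguments": {"commands": [[[0, 0, 2, 0, 0, 0, 5], [0, 0, 2, 0, 0, 0, 5], [0, 0, 0, 0, 0, 0, 5], [0, 0, 0, 0, 0, 0, 5]]]}}

```text
time: 10.9
tool_pos: [0.5031, 0.1577, 0.3207]
ee_rot: [3.141, 0.0, 3.066]
wrist_force: [0.4, 0.6, -1.1]
width: 0.0119
finger_force: 30.0
```

{"name": "step_arm", "arguments": {"commands": [[[0, 0, 2, 0, 0, 0, 5], [0, 0, 0, 0, 0, 0, 5], [0, 0, 0, 0, 0, 0, 5]]]}}

```text
time: 11.28
tool_pos: [0.5031, 0.1577, 0.3186]
ee_rot: [3.142, -0.0, 3.066]
wrist_force: [-0.1, 0.2, -2.6]
width: 0.0118
finger_force: 30.0
```

{"name": "step_arm", "arguments": {"commands": [[[0, 0, 2, 0, 0, 0, 5], [0, 0, 0, 0, 0, 0, 5], [0, 0, 0, 0, 0, 0, 5]]]}}

```text
time: 11.65
tool_pos: [0.5031, 0.1577, 0.3167]
ee_rot: [3.142, 0.0, 3.066]
wrist_force: [-0.7, -0.2, -2.2]
width: 0.0119
finger_force: 30.0
```

No contact so far, and the underside is already below the rim top, so the cover is inside the rim. I'll continue down.

{"name": "step_arm", "arguments": {"commands": [[[0, 0, 2, 0, 0, 0, 5], [0, 0, 0, 0, 0, 0, 5], [0, 0, 0, 0, 0, 0, 5]]]}}

```text
time: 12.02
tool_pos: [0.5031, 0.1577, 0.3147]
ee_rot: [3.142, -0.0, 3.066]
wrist_force: [0.1, 0.2, -2.1]
width: 0.012
finger_force: 30.0
```

{"name": "step_arm", "arguments": {"commands": [[[0, 0, 2, 0, 0, 0, 5], [0, 0, 0, 0, 0, 0, 5], [0, 0, 0, 0, 0, 0, 5]]]}}

```text
time: 12.4
tool_pos: [0.503, 0.1577, 0.3132]
ee_rot: [3.141, 0.0, 3.066]
wrist_force: [-0.9, -0.2, 2.1]
width: 0.0122
finger_force: 30.0
```

{"name": "step_arm", "arguments": {"commands": [[[0, 0, 2, 0, 0, 0, 5], [0, 0, 0, 0, 0, 0, 5], [0, 0, 0, 0, 0, 0, 5]]]}}

```text
time: 12.78
tool_pos: [0.5031, 0.1577, 0.3109]
ee_rot: [3.141, 0.0, 3.066]
wrist_force: [-2.0, -0.4, 3.3]
width: 0.0119
finger_force: 30.0
```

Run:
```python
from h import *
s=eyes.snapshot("scene")
o=robot.get_obs();p=np.array(o["tool_pos"]);print(p,o["ee_rot"],o["wrist_force"],o["wrist_torque"])
cv2.imwrite("pics/d.png",crop(s["color"],px_of(s,[.504,.157,.08])[0],90,70,8))
```

```text
[0.50307838 0.1577275  0.31082849] [3.14152941e+00 1.11296102e-04 3.06580914e+00] [-1.80975182 -0.39893716  3.03896368] [-0.03399321  0.36637735  0.02736153]
```

View pics/d.png

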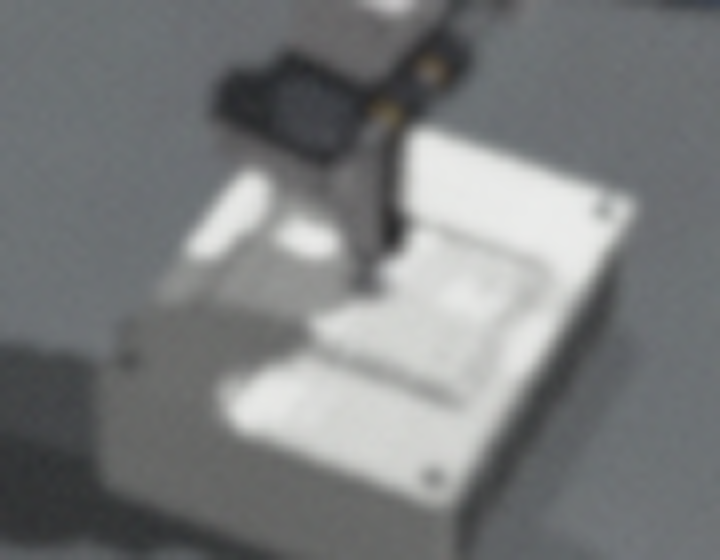

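The cover lies inside the rim, with rim lines visible on both sides from (310,345) to (460,405) and from (410,220) to (550,270). The stud is about 4 mm in at about 3 N. I'll ease the 2 N side force by 1 mm and push on in small steps.

{"name": "step_arm", "arguments": {"commands": [[[1, 0, 2, 0, 0, 0, 5], [0, 0, 2, 0, 0, 0, 5], [0, 0, 0, 0, 0, 0, 5], [0, 0, 0, 0, 0, 0, 5]]]}}

```text
time: 13.32
tool_pos: [0.5025, 0.1577, 0.3072]
ee_rot: [3.141, 0.002, 3.066]
wrist_force: [1.5, -1.5, 5.3]
width: 0.0115
finger_force: 30.0
```

{"name": "step_arm", "arguments": {"commands": [[[0, 0, 2, 0, 0, 0, 5], [0, 0, 1, 0, 0, 0, 5], [0, 0, 0, 0, 0, 0, 5], [0, 0, 0, 0, 0, 0, 5]]]}}

```text
time: 13.82
tool_pos: [0.5025, 0.1577, 0.3043]
ee_rot: [3.141, 0.002, 3.066]
wrist_force: [3.7, -1.4, 4.8]
width: 0.0119
finger_force: 30.0
```

{"name": "step_arm", "arguments": {"commands": [[[-0.6, 0, 1, 0, 0, 0, 5], [0, 0, 1, 0, 0, 0, 5], [0, 0, 0, 0, 0, 0, 5], [0, 0, 0, 0, 0, 0, 5]]]}}

```text
time: 14.32
tool_pos: [0.5028, 0.1577, 0.3022]
ee_rot: [3.141, 0.001, 3.066]
wrist_force: [0.7, -1.3, 6.7]
width: 0.0119
finger_force: 30.0
```

{"name": "step_arm", "arguments": {"commands": [[[0, 0, 1, 0, 0, 0, 5], [0, 0, 0, 0, 0, 0, 5], [0, 0, 0, 0, 0, 0, 5]]]}}

```text
time: 14.7
tool_pos: [0.5028, 0.1577, 0.3013]
ee_rot: [3.141, 0.001, 3.066]
wrist_force: [1.0, -1.2, 5.8]
width: 0.0117
finger_force: 30.0
```

{"name": "step_arm", "arguments": {"commands": [[[0, 0, 1, 0, 0, 0, 5], [0, 0, 0, 0, 0, 0, 5], [0, 0, 0, 0, 0, 0, 5]]]}}

```text
time: 15.08
tool_pos: [0.5028, 0.1577, 0.3004]
ee_rot: [3.141, 0.001, 3.066]
wrist_force: [0.5, -1.1, 7.0]
width: 0.0118
finger_force: 30.0
```

{"name": "step_arm", "arguments": {"commands": [[[0, 0, 1, 0, 0, 0, 5], [0, 0, 0, 0, 0, 0, 5], [0, 0, 0, 0, 0, 0, 5]]]}}

```text
time: 15.45
tool_pos: [0.5028, 0.1577, 0.2995]
ee_rot: [3.141, 0.001, 3.066]
wrist_force: [0.8, -2.1, 7.8]
width: 0.0115
finger_force: 30.0
```

{"name": "step_arm", "arguments": {"commands": [[[0, 0, 1, 0, 0, 0, 5], [0, 0, 0, 0, 0, 0, 5], [0, 0, 0, 0, 0, 0, 5]]]}}

```text
time: 15.82
tool_pos: [0.5028, 0.1577, 0.2987]
ee_rot: [3.141, 0.001, 3.066]
wrist_force: [0.0, -0.9, 8.2]
width: 0.0118
finger_force: 30.0
```

{"name": "step_arm", "arguments": {"commands": [[[0, 0, 1, 0, 0, 0, 5], [0, 0, 0, 0, 0, 0, 5], [0, 0, 0, 0, 0, 0, 5]]]}}

```text
time: 16.2
tool_pos: [0.5028, 0.1577, 0.2977]
ee_rot: [3.141, 0.001, 3.066]
wrist_force: [1.3, -2.6, 8.0]
width: 0.0121
finger_force: 30.0
```

{"name": "step_arm", "arguments": {"commands": [[[0, 0, 1, 0, 0, 0, 5], [0, 0, 0, 0, 0, 0, 5], [0, 0, 0, 0, 0, 0, 5]]]}}

```text
time: 16.58
tool_pos: [0.5028, 0.1577, 0.2968]
ee_rot: [3.141, 0.001, 3.066]
wrist_force: [-0.1, -2.0, 8.3]
width: 0.0122
finger_force: 30.0
```

{"name": "step_arm", "arguments": {"commands": [[[0, 0, 1, 0, 0, 0, 5], [0, 0, 0, 0, 0, 0, 5], [0, 0, 0, 0, 0, 0, 5]]]}}

```text
time: 16.95
tool_pos: [0.5028, 0.1577, 0.2959]
ee_rot: [3.141, 0.001, 3.066]
wrist_force: [0.1, -0.7, 9.0]
width: 0.0121
finger_force: 30.0
```

{"name": "step_arm", "arguments": {"commands": [[[0, 0, 1, 0, 0, 0, 5], [0, 0, 0, 0, 0, 0, 5], [0, 0, 0, 0, 0, 0, 5]]]}}

```text
time: 17.32
tool_pos: [0.5028, 0.1577, 0.295]
ee_rot: [3.141, 0.001, 3.066]
wrist_force: [0.4, -1.3, 9.1]
width: 0.0119
finger_force: 30.0
```

{"name": "step_arm", "arguments": {"commands": [[[0, 0, 1, 0, 0, 0, 5], [0, 0, 0, 0, 0, 0, 5], [0, 0, 0, 0, 0, 0, 5]]]}}

```text
time: 17.7
tool_pos: [0.5027, 0.1577, 0.2941]
ee_rot: [3.141, 0.001, 3.066]
wrist_force: [-0.6, -1.4, 9.3]
width: 0.0116
finger_force: 30.0
```

{"name": "step_arm", "arguments": {"commands": [[[0, 0, 0.8, 0, 0, 0, 5], [0, 0, 0, 0, 0, 0, 5], [0, 0, 0, 0, 0, 0, 5]]]}}

```text
time: 18.08
tool_pos: [0.5028, 0.1577, 0.2935]
ee_rot: [3.141, 0.002, 3.066]
wrist_force: [0.1, -2.4, 10.0]
width: 0.0118
finger_force: 30.0
```

{"name": "step_arm", "arguments": {"commands": [[[0, 0, 0.8, 0, 0, 0, 5], [0, 0, 0, 0, 0, 0, 5], [0, 0, 0, 0, 0, 0, 5]]]}}

```text
time: 18.45
tool_pos: [0.5027, 0.1577, 0.2934]
ee_rot: [3.141, 0.002, 3.066]
wrist_force: [-1.5, -2.0, 12.3]
width: 0.0118
finger_force: 30.0
```

{"name": "step_arm", "arguments": {"commands": [[[0, 0, 0.8, 0, 0, 0, 5], [0, 0, 0, 0, 0, 0, 5], [0, 0, 0, 0, 0, 0, 5]]]}}

```text
time: 18.82
tool_pos: [0.5027, 0.1577, 0.2934]
ee_rot: [3.141, 0.002, 3.066]
wrist_force: [-2.0, -1.9, 16.7]
width: 0.012
finger_force: 30.0
```

The floor is felt: z stops at 0.2934 and the force rises to 16.7 N. I'll ease slightly and turn clockwise.

{"name": "step_arm", "arguments": {"commands": [[[0, 0, -0.5, 0, 0, 0, 5], [0, 0, 0, 0, 0, 0.1, 5], [0, 0, 0, 0, 0, 0.1, 5], [0, 0, 0, 0, 0, 0.1, 5], [0, 0, 0, 0, 0, 0.1, 5], [0, 0, 0, 0, 0, 0, 5], [0, 0, 0, 0, 0, 0, 5]]]}}

```text
time: 19.7
tool_pos: [0.5028, 0.158, 0.2934]
ee_rot: [3.14, 0.002, 2.666]
wrist_force: [-1.4, -0.2, 13.4]
width: 0.0119
finger_force: 30.0
```

```bash
python3 -c "
from h import *
o=robot.get_obs();print(o['wrist_force'],o['wrist_torque'],o['joint_positions'])"
```

```text
[-1.44159059 -0.23088142 13.41270316] [-0.27371016  0.44997295 -0.1123264 ] [ 1.96666080e-01  8.44861295e-02  1.59665311e+00  5.01336950e-04
  1.45795888e+00 -8.98422410e-01]
```

{"name": "step_arm", "arguments": {"commands": [[[0, 0, 0, 0, 0, 0.1, 5], [0, 0, 0, 0, 0, 0.1, 5], [0, 0, 0, 0, 0, 0.1, 5], [0, 0, 0, 0, 0, 0.1, 5], [0, 0, 0, 0, 0, 0.1, 5], [0, 0, 0, 0, 0, 0, 5]]]}}

```text
time: 20.45
tool_pos: [0.5029, 0.1582, 0.2934]
ee_rot: [3.138, 0.0, 2.165]
wrist_force: [-0.5, 0.2, 13.1]
width: 0.0118
finger_force: 30.0
```

{"name": "step_arm", "arguments": {"commands": [[[0, 0, 0, 0, 0, 0.1, 5], [0, 0, 0, 0, 0, 0.1, 5], [0, 0, 0, 0, 0, 0.1, 5], [0, 0, 0, 0, 0, 0.1, 5], [0, 0, 0, 0, 0, 0.1, 5], [0, 0, 0, 0, 0, 0.07, 5], [0, 0, 0, 0, 0, 0, 5], [0, 0, 0, 0, 0, 0, 5]]]}}

```text
time: 21.45
tool_pos: [0.5032, 0.1583, 0.2934]
ee_rot: [3.137, -0.002, 1.596]
wrist_force: [1.4, 0.1, 12.2]
width: 0.0118
finger_force: 30.0
```

```bash
python3 -c "
from h import *
o=robot.get_obs();print(o['wrist_force'],o['wrist_torque'])"
```

```text
[ 1.39659091  0.0955786  12.22302462] [-0.12949267  0.1465272  -0.06493217]
```

The stud has turned 1.47 rad, about 1.6 relative to the cover. I'll ease it up into the notch while feeling the force.

{"name": "step_arm", "arguments": {"commands": [[[0, 0, -1, 0, 0, 0, 5], [0, 0, -1, 0, 0, 0, 5], [0, 0, -1, 0, 0, 0, 5], [0, 0, -1, 0, 0, 0, 5], [0, 0, 0, 0, 0, 0, 5], [0, 0, 0, 0, 0, 0, 5]]]}}

```text
time: 22.2
tool_pos: [0.5032, 0.1583, 0.2965]
ee_rot: [3.138, -0.002, 1.596]
wrist_force: [2.2, 1.3, 7.8]
width: 0.0116
finger_force: 30.0
```

{"name": "step_arm", "arguments": {"commands": [[[0, 0, -1, 0, 0, 0, 5], [0, 0, -1, 0, 0, 0, 5], [0, 0, 0, 0, 0, 0, 5], [0, 0, 0, 0, 0, 0, 5]]]}}

```text
time: 22.7
tool_pos: [0.5033, 0.1582, 0.298]
ee_rot: [3.138, -0.002, 1.596]
wrist_force: [2.0, 0.9, 6.5]
width: 0.0119
finger_force: 30.0
```

{"name": "step_arm", "arguments": {"commands": [[[0, 0, -0.8, 0, 0, 0, 5], [0, 0, 0, 0, 0, 0, 5], [0, 0, 0, 0, 0, 0, 5]]]}}

```text
time: 23.08
tool_pos: [0.5033, 0.1582, 0.298]
ee_rot: [3.138, -0.002, 1.596]
wrist_force: [4.7, 2.1, 4.1]
width: 0.0115
finger_force: 30.0
```

z stays at 0.298 while the force drops, so the notch is holding. I'll release and back off.

{"name": "step_arm", "arguments": {"commands": [[[0, 0, 0, 0, 0, 0, 30], [0, 0, 0, 0, 0, 0, 50], [0, 0, 0, 0, 0, 0, 60], [0, 0, 0, 0, 0, 0, 60], [0, 0, 0, 0, 0, 0, 60], [0, 0, 0, 0, 0, 0, 60], [0, 0, -10, 0, 0, 0, 60], [0, 0, -30, 0, 0, 0, 60], [0, 0, -50, 0, 0, 0, 60], [0, 0, -50, 0, 0, 0, 60]]]}}

```text
time: 24.32
tool_pos: [0.5024, 0.1577, 0.4396]
ee_rot: [3.141, -0.0, 1.596]
wrist_force: [0.5, -0.3, 0.8]
width: 0.0599
finger_force: 0.0
```

{"name": "step_arm", "arguments": {"commands": [[[50, 0, 0, 0, 0, 0, 60], [50, 0, 0, 0, 0, 0, 60], [50, 0, 0, 0, 0, 0, 60], [50, 0, 0, 0, 0, 0, 60], [0, 0, 0, 0, 0, 0, 60], [0, 0, 0, 0, 0, 0, 60]]]}}

```text
time: 25.08
tool_pos: [0.4977, 0.3575, 0.438]
ee_rot: [3.141, 0.0, 1.596]
wrist_force: [-0.3, 0.0, 0.1]
width: 0.0601
finger_force: 0.0
```

Run:
```python
from h import *
s=eyes.snapshot("scene");t=eyes.snapshot("top")
print(robot.get_obs()["tool_pos"])
q=[.504,.157,.09]
cv2.imwrite("pics/e.png",np.hstack([crop(t["color"],px_of(t,q)[0],80,70,5),crop(s["color"],px_of(s,q)[0],80,70,5)]))
```

```text
[0.49789014 0.35656257 0.43820824]
```

View pics/e.png

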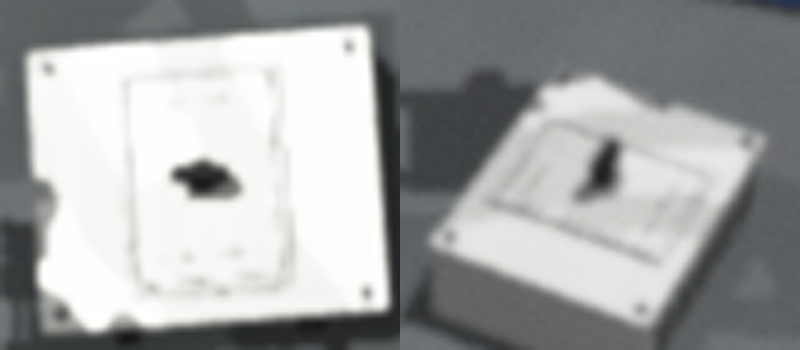

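The cover lies flat inside the rim, with its outline from (128,75) to (290,290) in the top crop. The bar is down and across at (205,178), so it is locked. I'll hand the job in.

```bash
python3 -c "
from bench import robot
print(robot.close_job())"
```

```text
the job is handed in; nothing more can be done
None
```

The cover lies flat in the rim and its stud is pushed in, turned a quarter turn clockwise and holding in its notch. The arm is clear and the job is handed in at about 25 s, with at most about 17 N read between moves.

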